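# Set the roller shaft against the stop of the V-groove jig

## Robot

A 7-joint arm with a two-finger parallel gripper is mounted at the origin on a cart in front of the work surface, level with it; the furniture and walls round the work are solid. World frame = base frame: x ahead of the robot, y to its left, z up, the work surface at z = 0. Lengths are in m, angles in rad, forces in N, time in s.
With the tool pointing down it reaches from about 0.4 to 0.85 m from the base axis. Payload 4.5 kg.
Tool frame: the origin (TCP) lies on the centre line of the jaws, within the pads' length; the fingertips stand r.tips_ahead ahead of it and the grasp point (between the pads) is the TCP (r.tips_ahead is the distance from the TCP to the fingertips, in m); z points along the fingers, y is the direction in which the jaws open and shut (so a half turn about z gives the same grasp; the last joint's range is limited). The gripper opens to 88 mm and grips with 3 to 60 N. Pads are 18 mm wide; open, the fingers measure 123 mm over their backs; the gripper's body (75 mm by 187 mm) begins 45 mm behind the grasp point.
Start: joints at [1.357, 0.689, -0.195, 1.565, 0.157, 0.902, -0.215], TCP at [0.153, -0.606, 0.258] pointing down, gripper open.
Joint ranges: [-3.01, 3.01], [-0.46, 2.08], [-1.47, 1.51], [0.13, 2.56], [-1, 4.14], [0.04, 2.09], [-2.66, 2.66]. Speed limits (rad/s): [2.57, 2.57, 3.14, 3.14, 3.14, 3.14, 3.14].

## Interface

Orientations are given as a unit quaternion [x, y, z, w].
In Python, from plant import r gives the robot as it stands.
- The arm moves only by the shell command python3 -m inch 'ROWS' [FORCE]. ROWS is JSON, a list of rows, each a list of 5 numbers: the shift along the world's x, y, z in units of 25 mm (1.0 is 25 mm), then the turn about the world's z in units of 6 degrees (1.0 is 6 degrees), then the finger opening in mm, from 0 to 88.1. A call has 1 to 5 rows; each row shifts and turns the commanded pose from where the row before left it; what a row does not reach is not made up. A row lasts 1/10 s, in which the tool goes at most 50 mm and 8.59 degrees, less where a joint would pass 70% of its speed; a pose out of reach is approached as far as the arm can. A call is refused whole if a number of a shift passes 1 or a number of a turn 1, either way. A call with a gripper value outside its range is refused whole. The fingers move at their own pace and stop on an object; FORCE is the grip in N (left out, the last holds). Time passes only in rows, so rows that do not move let the fingers close. It gives the time, the measured TCP pose, the force and the opening at its end, in the units of the state.
- r.get_state(): the state, without advancing time (a new reading comes with each control period).
- r.snapshot(name): name is "side" or "top"; returns a dict with "pixels" (384x512x3 uint8, red, green, blue), "range_z" (384x512 float32, m along the optical axis (not along the pixel's ray), 0 where there is no reading), "K" (3x3 intrinsics, pixels), "position" and "attitude" of the camera in the world. Camera axes: x right, y up, looking along -z (the intrinsics and any distortion apply to the point x, -y, -z); pixel columns grow to the right and rows downward; lengths in m; the calibration is good to about 2 mm. A picture is of the moment at which its call begins.
- r.finish_job(): hands the job in, once; it reports no verdict.
The state is a dict: "clock": time; "q": joint angles; "qd": joint speeds; "joint_torque": joint torques, N m; "tool_pos": TCP position; "eef_rot": TCP orientation; "contact_force": force on the tool from outside, world axes, zero at the start; "moment": the same for the moment, N m; "opening": opening from 0.0 (shut) to 1.0 (fully open).
Only numpy, scipy, OpenCV 4.12 (cv2) and the standard library are available. Lean on these libraries where they do the work, as an engineer would, in place of code of your own. Each camera call takes 0.05 s, during which the arm holds its last target. There are 200 camera calls.

## Task

Two roller shafts lie in the two V-grooves of the setting jig on the bench. Push the longer shaft along its groove until its end touches the end stop, and leave it lying there in the groove. Leave the shorter shaft where it is.

Things in the scene. Friction and masses are not known exactly. Their poses are not given: they have to be found in the camera images.
- long_shaft: Longer of two plain bright-metal roller shafts: smooth bar 30 mm in diameter, 150 mm long, flat ends, thin dark ring near each end; 0.2 kg. Lies loose in either of the jig's V-grooves, 40 to 100 mm short of the end stop; slides with 1 to 5 N. Origin at its centre, y along its length. Lying in the groove its axis is 43 mm and its top 58 mm above the bench: the upper 22 mm stand free above the V.
- short_shaft: The shorter shaft, in the other groove: the same 30 mm bar, but 90 mm long; 0.12 kg. Origin at its centre, y axis along its length. It stays where it is.
- jig: Setting jig, fixed: grey base plate 150 x 300 x 10 mm with two parallel V-grooves of angle steel, open side up. Origin at the centre under the plate; y along the grooves towards the end stop (roughly the robot's left), z up. Groove centre lines at x = -45 and +45 mm, from y = -130 (open end) to +130 mm (stop). The V's upper edges are 36 mm above the bench, 17 mm either side of the centre line.
- end_stop: Dark steel plate across one end of the jig, closing both grooves, fixed: 146 mm wide, 14 mm thick, top 64 mm above the bench. Origin on the face that looks down the grooves, midway between them, at the height of the shafts' axes; its y axis points away from the grooves, through the plate.
Not all that is in view belongs to the job. Leave any brown look-alike of the long_shaft alone.

How it is judged:
By the outcome, as a careful person would: the job done as asked, in the order asked, and still so for the second after the job is handed in, with the robot touching nothing.
It also fails if it takes over 32 s, if anything falls off the work surface, if the arm or the gripper's body presses on something with over 40 N, if the wrist force passes 120 N, or if a joint passes its speed limit or range.

## Working session

There is one attempt and no reset: what is moved stays moved. The work goes in short steps, Python scripts to look and compute and a shell command to move; the robot and the scene stay as the last step left them, time stands still between calls to the robot, and variables do not carry over. Pictures are saved under pics/ and viewed, about 8 in all and at most 12, crops included, and the job is handed in when it is done.

```bash
mkdir -p pics
cat > h.py <<'E'
import numpy as np,cv2
from plant import r
from scipy.spatial.transform import Rotation as R
def rot(a):
    a=np.array(a,float); return a if a.shape==(3,3) else R.from_quat(a).as_matrix()
def cloud(s):
    z=s["range_z"];K=np.array(s["K"]);v,u=np.mgrid[:z.shape[0],:z.shape[1]]
    p=np.dstack([(u-K[0,2])/K[0,0]*z,-(v-K[1,2])/K[1,1]*z,-z])
    return p@rot(s["attitude"]).T+np.array(s["position"])
def save(n,img): cv2.imwrite(n,np.ascontiguousarray(img[...,::-1]))
E
python3 - <<'E'
from h import *
for n in("top","side"):
    s=r.snapshot(n); save(f"pics/{n}0.png",s["pixels"]); np.savez(f"{n}0.npz",c=cloud(s),p=s["pixels"],z=s["range_z"])
    print({k:v for k,v in s.items() if k not in("pixels","range_z")})
print(r.get_state(),r.tips_ahead)
E
```

```text
{'K': array([[360.21830336,   0.        , 252.54755981],
       [  0.        , 360.21830336, 189.25734682],
       [  0.        ,   0.        ,   1.        ]]), 'position': array([ 0.49363364, -0.0946627 ,  0.89697757]), 'attitude': array([ 0.03525996, -0.02906727, -0.70146153,  0.71124086])}
{'K': array([[377.888326  ,   0.        , 264.95521521],
       [  0.        , 377.888326  , 186.37064547],
       [  0.        ,   0.        ,   1.        ]]), 'position': array([0.32891035, 0.63362242, 0.5077668 ]), 'attitude': array([-0.07400362,  0.49055462,  0.85445853, -0.1542085 ])}
{'clock': 0.1, 'q': array([ 1.35676303,  0.68990124, -0.19454595,  1.56621803,  0.15729429,
        0.90248855, -0.21509809]), 'qd': array([ 0.00058385, -0.00087898,  0.00064771, -0.00399096, -0.00050138,
       -0.0003762 ,  0.0003668 ]), 'joint_torque': array([-3.93200971e-03, -5.28497493e+01, -1.27197661e+00, -1.53836524e+01,
       -5.26398083e-02,  1.98809816e-03,  4.14832277e-05]), 'tool_pos': array([ 0.15316221, -0.60540167,  0.25699602]), 'eef_rot': array([ 9.92326142e-01,  1.23645336e-01, -1.47448962e-04, -7.98339142e-04]), 'contact_force': array([-0.62081674,  1.05691249,  0.32125446]), 'moment': array([ 0.04309986,  0.00519818, -0.02909401]), 'opening': 0.9991503303968906} 0.019
```

View pics/top0.png

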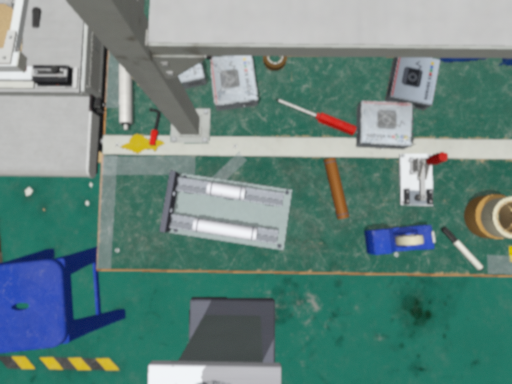

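View pics/side0.png

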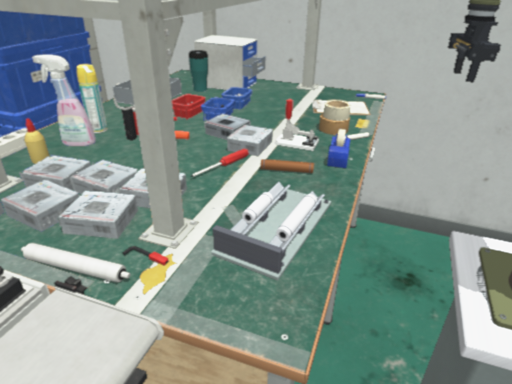

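Top view: end stop at about (170,204). Candidates for the long shaft are the near-groove shaft (190–257, 230), the far-groove shaft (207–252, 190), the brown bar (337,188) and the white roller (124,95). The near-groove shaft looks longer. I'll check that in a crop and measure it.

Run:
```python
from h import *
d=np.load("top0.npz");c=d["c"];p=d["p"]
save("pics/crop0.png",cv2.resize(p[165:255,155:300],None,fx=5.5,fy=5.5,interpolation=cv2.INTER_CUBIC))
x=c[165:255,155:300].reshape(-1,3)
m=(x[:,2]>.05)&(x[:,2]<.075)
b=((c[...,2]>.05)&(c[...,2]<.075)).astype(np.uint8); b[:165]=0;b[255:]=0;b[:,:155]=0;b[:,300:]=0
n,l=cv2.connectedComponents(b)
for i in range(1,n):
    q=c[l==i]
    if len(q)<20: continue
    (cx,cy),(w,h),a=cv2.minAreaRect((q[:,:2]*1000).astype(np.float32)); print(len(q),cx,cy,w,h,a,q[:,2].max(),np.median(q[:,2]))
# base plate & bench
print(c[235,275],c[262,200],c[210,225])
```

```text
465 539.8279418945312 109.30912780761719 18.830188751220703 145.66322326660156 81.65155029296875 0.06774597452866549 0.06353417872488931
425 567.09326171875 -23.139633178710938 89.94775390625 27.837936401367188 81.90336608886719 0.06116605660958763 0.05616429154378133
722 476.5053405761719 -22.032691955566406 149.763671875 27.476255416870117 82.21668243408203 0.0617510750515875 0.05607830589020618
[ 0.46360048 -0.14189609  0.02584842] [0.39434902 0.0401322  0.0017332 ] [ 0.52226753 -0.01945362  0.0124973 ]
```

View pics/crop0.png

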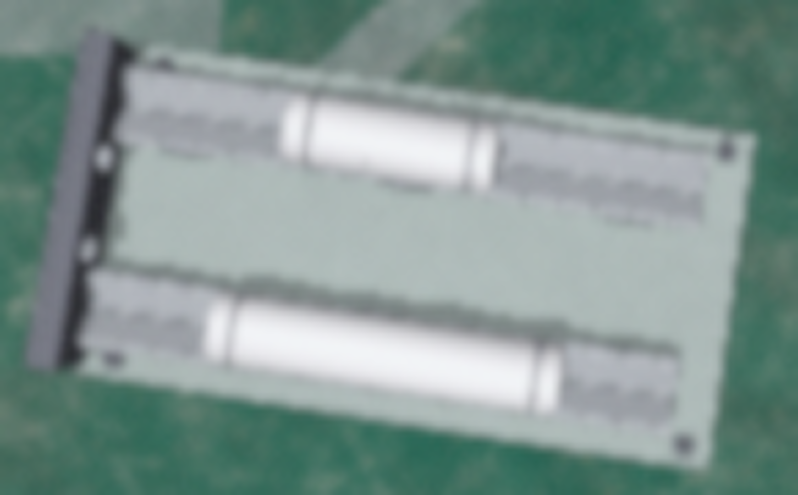

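The crop shows the near shaft (150 × 27 mm in depth, bright, dark rings) running from (205,330) to (560,380). The far one is 90 mm long, and the stop is on the left. The long shaft is therefore in the near groove, with its centre at (0.4765, -0.022), top at about 57 mm, groove direction 82°, and a gap of about 57 mm. My plan is to close the fingers and push on its rear end, with the TCP above (0.459, -0.143) and a turn of about -22°.

```bash
python3 -m inch '[[0.65,0.97,0,-0.2,0],[0.65,0.97,0,-0.2,0],[0.65,0.97,0,-0.2,0],[0.65,0.97,0,-0.2,0],[0.65,0.97,0,-0.2,0]]' 20
python3 -m inch '[[0.65,0.97,0,-0.2,0],[0.65,0.97,0,-0.2,0],[0.65,0.97,0,-0.2,0],[0.65,0.97,0,-0.2,0],[0.65,0.97,0,-0.2,0]]'
```

```text
clock: 0.6
tool_pos: [0.235, -0.4834, 0.2574]
eef_rot: [0.997, 0.071, -0.0, -0.0]
contact_force: [0.3, 0.2, 0.4]
opening: 0.569
clock: 1.1
tool_pos: [0.3162, -0.3622, 0.2576]
eef_rot: [1.0, 0.019, -0.0, -0.0]
contact_force: [1.0, 0.6, 0.5]
opening: 0.116
```

```bash
python3 -m inch '[[0.65,0.98,0,-0.2,0],[0.65,0.98,0,-0.2,0],[0.65,0.98,0,-0.2,0],[0.65,0.98,0,-0.2,0],[0.65,0.98,0,-0.2,0]]'
python3 -m inch '[[0.65,0.98,0,-0.2,0],[0.65,0.98,0,-0.2,0],[0.6,0.98,0,-0.2,0],[0.6,0.98,0,-0.1,0],[0,0,0,0,0]]'
```

```text
clock: 1.6
tool_pos: [0.3974, -0.2398, 0.2576]
eef_rot: [0.999, -0.034, -0.0, -0.0]
contact_force: [0.4, -0.9, -0.4]
opening: 0.004
clock: 2.1
tool_pos: [0.4618, -0.1387, 0.2575]
eef_rot: [0.998, -0.066, 0.001, -0.001]
contact_force: [-0.7, 0.0, 0.9]
opening: 0.003
```

```bash
python3 -m inch '[[-0.07,0,-1,0,0],[0,0,-1,0,0],[0,0,-1,0,0],[0,0,-1,0,0],[0,0,-1,0,0]]'
python3 -m inch '[[0,0,-1,0,0],[0,0,-0.9,0,0],[0,0,-0.5,0,0],[0,0,-0.4,0,0],[0,0,0,0,0]]'
python3 - <<'E'
from h import *
s=r.snapshot("side"); save("pics/side1.png",cv2.resize(s["pixels"][150:290,190:350],None,fx=4.5,fy=4.2))
E
```

```text
clock: 2.6
tool_pos: [0.4573, -0.1437, 0.1317]
eef_rot: [0.998, -0.07, -0.0, 0.0]
contact_force: [0.4, -0.6, 0.3]
opening: 0.003
clock: 3.1
tool_pos: [0.4574, -0.1431, 0.062]
eef_rot: [0.998, -0.07, -0.001, -0.0]
contact_force: [-0.7, 0.4, 0.0]
opening: 0.005
```

View pics/side1.png

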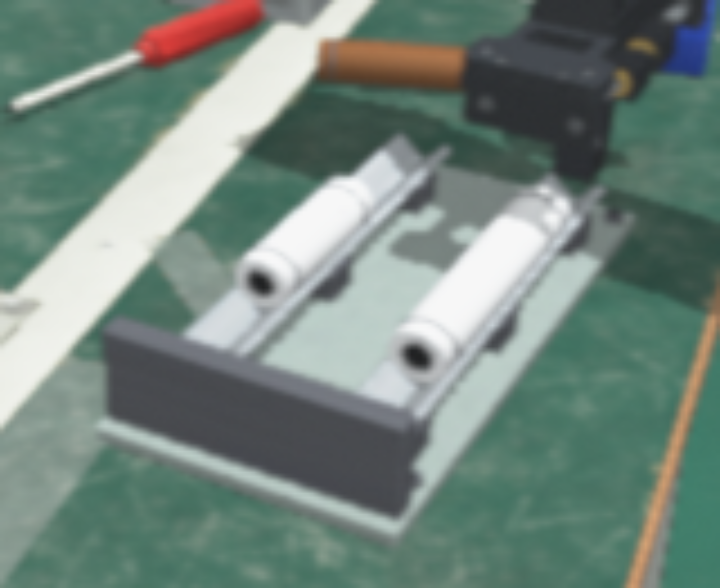

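The fingers are down behind the long shaft's rear end, around (580,165), clear of everything and in line with the shaft. Next is the push.

```bash
python3 -m inch '[[0.08,0,-0.1,0,0],[0.06,0.4,0,0,0],[0.06,0.4,0,0,0],[0.04,0.25,0,0,0],[0.03,0.2,0,0,0]]'
python3 -m inch '[[0.04,0.25,0,0,0],[0.04,0.25,0,0,0],[0.04,0.25,0,0,0],[0.04,0.25,0,0,0],[0.04,0.25,0,0,0]]'
python3 -m inch '[[0.04,0.25,0,0,0],[0.04,0.25,0,0,0],[0.04,0.25,0,0,0],[0.04,0.25,0,0,0],[0.03,0.2,0,0,0]]'
```

```text
clock: 3.65
tool_pos: [0.4648, -0.1105, 0.0605]
eef_rot: [0.998, -0.069, 0.0, -0.0]
contact_force: [-0.2, -1.4, 0.3]
opening: 0.006
clock: 4.15
tool_pos: [0.469, -0.0811, 0.0604]
eef_rot: [0.998, -0.071, -0.0, 0.001]
contact_force: [-2.1, -5.6, 3.2]
opening: 0.008
clock: 4.65
tool_pos: [0.473, -0.0524, 0.0604]
eef_rot: [0.997, -0.071, -0.001, 0.002]
contact_force: [-2.9, -19.6, 5.8]
opening: 0.005
```

Run:
```python
from h import *
s=r.snapshot("side"); a=cv2.resize(s["pixels"][180:290,205:340],None,fx=5,fy=5,interpolation=cv2.INTER_CUBIC); save("pics/side2.png",a)
t=r.get_state();print(t["contact_force"],t["tool_pos"])
```

```text
[-2.29707151 -7.29848763  3.01297912] [ 0.47303497 -0.05270499  0.06045658]
```

View pics/side2.png

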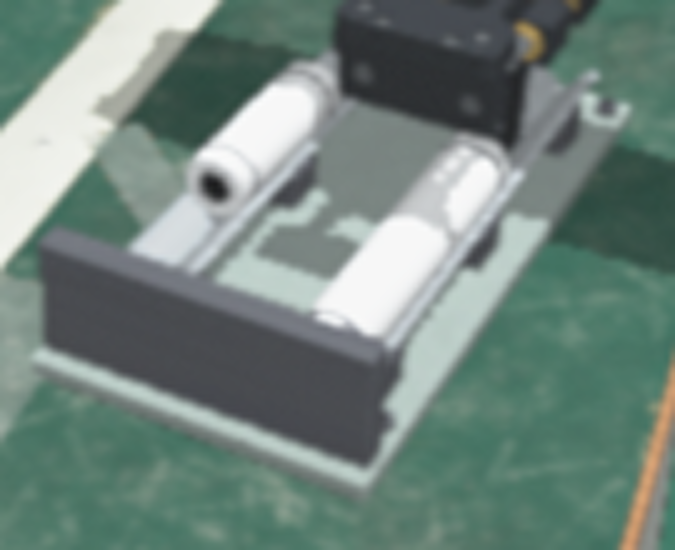

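The shaft's front end is behind the stop plate, around (335,325), so it is at or nearly at the stop. A few small steps will show whether the force climbs and the motion stalls.

```bash
python3 -m inch '[[0.01,0.06,0,0,0],[0.01,0.06,0,0,0]]'; python3 -m inch '[[0.01,0.06,0,0,0],[0.01,0.06,0,0,0]]'
```

```text
clock: 4.9
tool_pos: [0.473, -0.0525, 0.0605]
eef_rot: [0.997, -0.073, -0.001, 0.003]
contact_force: [-3.1, -16.4, 5.5]
opening: 0.005
clock: 5.1
tool_pos: [0.473, -0.0523, 0.0606]
eef_rot: [0.997, -0.075, -0.001, 0.005]
contact_force: [-4.1, -23.5, 4.9]
opening: 0.009
```

The tool has stalled at y = -0.052 while the force rose from 7 to 23 N, so the shaft is hard against the stop. I'll back straight off, lift, and check.

```bash
python3 -m inch '[[-0.03,-0.2,0,0,0],[-0.05,-0.35,0,0,0],[-0.07,-0.5,0,0,0],[-0.07,-0.5,0,0,0],[0,0,0.5,0,0]]'
python3 -m inch '[[0,-0.5,1,0,0],[0,-0.9,1,0,0],[0,-0.9,1,0,0],[0,-0.9,1,0,0],[0,-0.9,0.5,0,0]]'
python3 -m inch '[[0,-0.9,0,0,0],[0,-0.9,0,0,0],[0,-0.5,0,0,0],[0,0,0,0,0],[0,0,0,0,0]]'
python3 - <<'E'
from h import *
s=r.snapshot("top");c=cloud(s)
save("pics/top2.png",cv2.resize(s["pixels"][165:255,155:300],None,fx=5.5,fy=5.5,interpolation=cv2.INTER_CUBIC))
b=((c[...,2]>.05)&(c[...,2]<.075)).astype(np.uint8); b[:165]=0;b[255:]=0;b[:,:155]=0;b[:,300:]=0
n,l=cv2.connectedComponents(b,connectivity=4)
for i in range(1,n):
    q=c[l==i]
    if len(q)>20:
        print(len(q),cv2.minAreaRect((q[:,:2]*1000).astype(np.float32)),np.median(q[:,2]))
E
```

```text
clock: 5.6
tool_pos: [0.4687, -0.0851, 0.0722]
eef_rot: [0.997, -0.071, -0.001, 0.0]
contact_force: [-0.8, -0.1, 0.2]
opening: 0.008
clock: 6.1
tool_pos: [0.4706, -0.1864, 0.1882]
eef_rot: [0.998, -0.069, 0.002, 0.0]
contact_force: [0.8, -0.9, -0.2]
opening: 0.006
clock: 6.6
tool_pos: [0.4698, -0.242, 0.1853]
eef_rot: [0.998, -0.069, -0.0, -0.001]
contact_force: [-0.2, -0.1, 0.1]
opening: 0.004
1168 ((531.52197265625, 37.73127746582031), (164.22520446777344, 145.8618621826172), 83.2494888305664) 0.05765901631373427
421 ((566.9110107421875, -22.70065689086914), (90.21896362304688, 27.493452072143555), 81.96992492675781) 0.05618309096211793
```

View pics/top2.png

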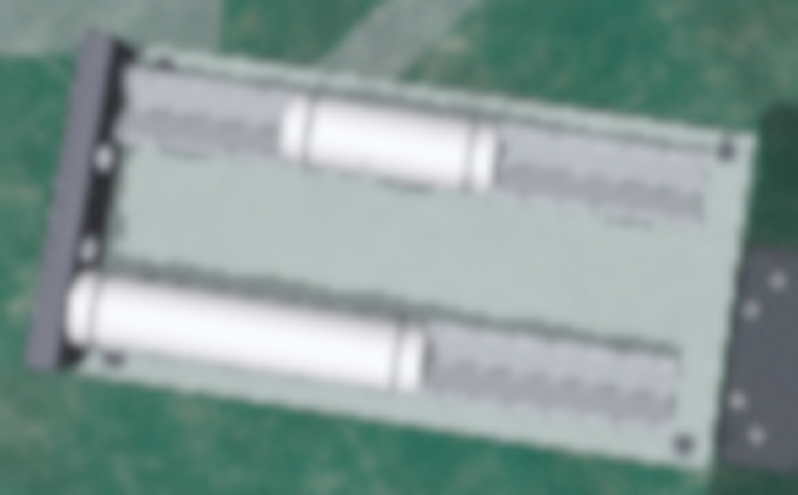

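The long shaft's end meets the stop at (68,310). Stop and shaft now read as one body 164 mm long (150 + 14), and the short shaft hasn't moved. The gripper is clear, so I'm handing in.

```bash
python3 -c "
from plant import r
print(r.finish_job())"
```

```text
the job is handed in; nothing more can be done
None
```

The long shaft now lies in its groove (the one nearer the robot) with its end against the end stop, and the job is handed in. I pushed it about 57 mm from its rear end with the fingers closed, then backed the gripper off. That took about 6.6 s of the 32 s allowed.

- **At the stop:** the tool stopped moving while the push force rose from 7 to about 23 N. Afterwards the depth image showed shaft and stop as one piece 164 mm long, matching 150 + 14 mm.
- **Still in the groove:** the last top picture shows the shaft lying along its groove.
- **Short shaft:** its measured centre changed by less than 0.5 mm, which is within measurement noise.
- **Robot clear:** the tool was well away from the jig, and the force reading was about zero.

No check failed. The one small disagreement was that the shaft stopped about 4–5 mm further along than I first estimated, so I relied on the stall and the final picture to confirm contact.

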